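# Put the bread board away under the bread box

### The arm

A 6-joint arm with a two-finger parallel gripper is mounted at the origin on the work surface; the furniture and walls round the work are solid. World frame = base frame: x ahead of the robot, y to its left, z up, the work surface at z = 0. Lengths are in mm, angles in rad, forces in N, time in s.
With the tool pointing down it reaches from about 375 to 975 mm from the base axis. Payload 3.8 kg.
Tool frame: the origin (TCP) lies midway between the tips of the shut fingers; the grasp point (between the pads) lies 19 mm behind it (ctrl.pinch_z is the distance from the TCP to the grasp point, in mm); z points along the fingers, y is the line along which they close (so a half turn about z gives the same grasp; the last joint's range is limited). The gripper opens to 85 mm and grips with 20 to 120 N. Pads are 22 mm wide; open, the fingers measure 114 mm over their backs; the gripper's body (76 mm by 85 mm) begins 54 mm behind the grasp point. The pads swing forward as they close: fully open they stand 13 mm farther back than shut.
Start: joints at [1.143, 0.264, 1.604, -0, 1.274, -0.037], TCP at [257.124, 624.104, 231.28] pointing down, gripper open.
Joint ranges: [-2.63, 2.63], [-0.94, 2.18], [0.31, 2.57], [-1.31, 4.45], [0, 2.66], [-2.55, 2.55]. Speed limits (rad/s): [2.57, 2.57, 3.14, 3.14, 3.14, 3.14].

### API

Orientations are given as a 3x3 rotation matrix whose columns are the frame's x, y, z axes.
In Python, from plant import ctrl gives the robot as it stands.
- The arm moves only by the shell command python3 -m inch 'ROWS'. ROWS is JSON, a list that holds one entry, the list of rows, each a list of 7 numbers: the shift along the tool's x, y, z in units of 0.4 m (1.0 is 0.4 m), then the turn, a rotation vector about the tool's x, y, z in units of pi/4 rad (1.0 is pi/4 rad), then the opening, from 0 (shut) to 1 (fully open). In form: [[[tx, ty, tz, ax, ay, az, gripper], ...]]. A call has 1 to 20 rows; each row is the pose to reach, as a shift and turn from the pose commanded when the call began, along the tool's axes at that moment; what a row does not reach only later rows make up. A row lasts 1/12 s, in which the tool goes at most 41.7 mm and 7.16 degrees, less where a joint would pass 70% of its speed; a pose out of reach is approached as far as the arm can. A call with a number of a shift or a turn outside -1 to 1 is refused whole. A call with a gripper value outside its range is refused whole. The fingers move at their own pace and stop on an object; the grip force is fixed at half the most. Time passes only in rows, so rows that repeat a pose let the fingers close. It gives the time, the measured TCP pose, the force, the opening and the grip force at its end, in the units of the state.
- ctrl.state(): the state, without advancing time (a new reading comes with each control period).
- ctrl.grab_frame(name): name is "scene" or "top" or "wrist"; returns the picture (480x640x3 uint8, blue, green, red); there is no depth.
- ctrl.get_calibration(name): a dict with "fx", "fy", "cx", "cy" (pixels), "xyz" and "rotation" of the camera in the world. Camera axes: x right, y down, z forward; pixel columns grow to the right and rows downward; lengths in mm; the calibration is good to about 2 mm. The wrist camera is an equidistant fisheye: a pixel r from the principal point sees the ray r / f radians off the axis. A picture is of the moment at which its call begins: read the wrist's pose just before it. get_calibration takes no time and is no camera call; for the wrist camera it gives the pose at the moment of the call.
- ctrl.sign_off(): hands the job in; it is judged then, once.
Trained networks look in the newest picture that a camera, given by its name, has taken for a name from the list of things; names that differ only in an ending like _2 or _b are one class to them, and where a whole thing is asked for, a point or a joint stands for the part that bears it (a point fixed in the world has none). Each returns a list of dicts, best first, with "confidence" (0 to 1); they miss things now and then, are a little off and sometimes report something else, mostly with a low value. They report only what shows in the picture. A call takes as long as a camera call. They do not tell look-alikes from the thing itself.
- ctrl.search_frame(camera, label): "pixel" ([row, column] in pixels, amid what is visible of it).
- ctrl.outline_of(camera, label): "mask" (480x640 bool, what is visible of it) and "pixel" ([row, column] in pixels, amid what is visible of it).
- ctrl.landmark_of(camera, label): "pixel" ([row, column] in pixels: a listed point, or the origin of a listed thing).
The state is a dict: "time_s": time; "q": joint angles; "qd": joint speeds; "tau": joint torques, N m; "tool_pos": TCP position; "eef_rot": TCP orientation; "contact_force": force on the tool from outside, world axes, zero at the start; "ft_torque": the same for the moment, N m; "width": finger opening in mm; "grip_force": force on a finger pad.
Only numpy, scipy, OpenCV 4.12 (cv2) and the standard library are available. Lean on these libraries where they do the work, as an engineer would, in place of code of your own. Each camera call takes 0.05 s, during which the arm holds its last target. There are 200 camera calls.

### The job

Put the bread board away without picking anything up: only push things along the worktop. The red pot stands in the way, so push it aside until it stands right beside the honey jar; then slide the wooden board into the slot under the bread box until it is fully home against the stop inside. Keep everything upright and leave the honey jar, the dark jug and the flowered mug on the worktop where they stand.

Things in the scene. Friction and masses are not known exactly. Their poses are not given: they have to be found in the camera images.
- bread_box: Pale wooden roll-top bread box, fixed, 290 wide (its y), 215 deep (its x), 192 high. Origin on the worktop under its middle; x points from its front to its back (the board goes in along +x), y along its front, to the left as one faces it. Its deck, up to 40 mm high, starts at x = -105; the roll-top on it at x = -85, curving back. The jars stand at its -y side.
- slot_mouth (a point): Middle of the mouth of the board slot, at worktop height on the front edge of the bread box; axes as bread_box. The slot runs from here along +x under the deck: 250 wide between two runners (the first 30 mm taper out 9 mm each side as a lead-in), 27 high, 135 deep to a fixed stop.
- board_home (a point): Where the board's origin lies when the board is fully home against the stop, 55 mm inside the mouth, at worktop height; axes as bread_box. The board then stands 25 mm out of the box, square to it.
- board: Brown wooden bread board lying flat on the worktop, loose, 0.54 kg: 160 along its x, 240 along its y, 21 thick. Origin at the middle of its underside. It starts before the slot, up to 0.22 rad askew and 20 to 85 mm too far to -y, its x about along bread_box x; its 240 mm width has 5 mm to spare in the slot at each side.
- red_pot: Squat red pot with an orange lid, loose, 0.16 kg (friction of all things about 0.6): 61 in diameter, 62 high. Origin at the middle of its underside. Stands before the slot, between it and the board. (A wall shelf with the microwave hangs 0.43 m over the worktop, beyond world x = 0.63 and y > -0.11.)
- honey_jar: Glass honey jar with a grey lid, loose, 0.6 kg: 72 in diameter, 112 high. Origin at the middle of its underside. Stands close to the -y side of the bread box, near its front.
- dark_jug: Dark grey stoneware jug, loose, 0.34 kg: body 89 by 98, 130 long with its handle (at its -y side, pointing away from the bread box), 112 high. Origin under the middle of that length. Stands behind the honey jar beside the bread box.
- floral_mug: Yellow mug with painted flowers on the worktop, loose, 0.3 kg: 82 in diameter, 116 long with its handle (at its -y side), 108 high. Origin under the middle of that length. Stands to the left of the board, on the robot's +y side.
Not all that is in view belongs to the job. What is meant by the red_pot is not pink, and is the larger of those in its own colour.

How it is judged:
By the outcome, as a careful person would: the job done as asked, in the order asked, and still so for the second after the job is handed in, with the robot touching nothing.
It also fails if it takes over 70 s, if anything falls off the work surface, if the arm or the gripper's body presses on something with over 40 N, if the wrist force passes 120 N, or if a joint passes its speed limit or range.

## Working session

There is one attempt and no reset: what is moved stays moved. The work goes in short steps, Python scripts to look and compute and a shell command to move; the robot and the scene stay as the last step left them, time stands still between calls to the robot, and variables do not carry over. Pictures are saved under pics/ and viewed, at most 10 in all, crops included, and the job is handed in when it is done.

```bash
mkdir -p pics; cat > h.py <<'E'
import numpy as np,cv2
from plant import ctrl
def ray(cam,px,z):
    c=ctrl.get_calibration(cam);R=np.array(c["rotation"]);o=np.array(c["xyz"])
    d=R@np.array([(px[1]-c["cx"])/c["fx"],(px[0]-c["cy"])/c["fy"],1.]);return o+d*(z-o[2])/d[2]
def proj(cam,p):
    c=ctrl.get_calibration(cam);R=np.array(c["rotation"]);v=R.T@(np.array(p,float)-np.array(c["xyz"]))
    return c["cx"]+c["fx"]*v[0]/v[2],c["cy"]+c["fy"]*v[1]/v[2]
E
python3 - <<'E'
from h import *
np.set_printoptions(precision=1,suppress=True)
for cam in("top","scene"):
    im=ctrl.grab_frame(cam);cv2.imwrite(f"pics/{cam}0.png",im)
    c=ctrl.get_calibration(cam);print(cam,c)
    for n in("bread_box","slot_mouth","board_home","board","red_pot","honey_jar","dark_jug","floral_mug"):
        for r in ctrl.landmark_of(cam,n)[:3]: print(n,r["pixel"],round(r["confidence"],2),ray(cam,r["pixel"],0))
s=ctrl.state();print(s["tool_pos"],s["eef_rot"])
E
```

```text
top {'fx': 458.2706450070163, 'fy': 458.2706450070163, 'cx': 311.40453528390975, 'cy': 242.81838825120485, 'xyz': array([ 395.6, -145.9, 1058.7]), 'rotation': array([[ 0., -1.,  0.],
       [-1., -0., -0.],
       [ 0., -0., -1.]])}
slot_mouth [183.4, 365.5] 0.73 [ 584.4 -293.6    0. ]
board [263.7, 329.5] 0.71 [ 397.1 -209.5    0. ]
board [232.1, 440.4] 0.18 [ 471.1 -468.1    0. ]
red_pot [247.4, 238.7] 0.69 [434.2  -0.    0. ]
red_pot [225.5, 389.8] 0.62 [ 486.1 -349.9    0. ]
red_pot [354.0, 381.7] 0.55 [ 190.3 -329.4    0. ]
honey_jar [231.0, 442.2] 0.94 [ 473.7 -472.3    0. ]
dark_jug [204.2, 479.1] 0.65 [ 536.8 -559.9    0. ]
floral_mug [221.1, 159.7] 0.62 [494.3 181.9   0. ]
scene {'fx': 451.511946279535, 'fy': 451.511946279535, 'cx': 318.7315940041804, 'cy': 241.62815988692148, 'xyz': array([-351.6, -571.4,  687.3]), 'rotation': array([[ 0.5, -0.5,  0.7],
       [-0.9, -0.2,  0.4],
       [-0. , -0.8, -0.6]])}
bread_box [238.8, 426.3] 0.75 [ 660.2 -365.1    0. ]
board_home [240.9, 411.7] 0.74 [ 634. -333.    0.]
board [281.9, 331.6] 0.77 [ 389.2 -214.5    0. ]
red_pot [273.3, 400.6] 0.9 [ 490.4 -350.4    0. ]
red_pot [357.5, 337.5] 0.67 [ 188.  -323.7    0. ]
red_pot [248.8, 265.0] 0.52 [435.    0.9   0. ]
honey_jar [289.5, 444.8] 0.72 [ 477.5 -460.4    0. ]
dark_jug [286.0, 490.4] 0.67 [ 535.1 -551.7    0. ]
floral_mug [221.7, 221.4] 0.92 [494.1 186.7   0. ]
[257.1 624.1 231.3] [[-0.9  0.4  0. ]
 [ 0.4  0.9  0. ]
 [ 0.   0.  -1. ]]
```

View pics/top0.png

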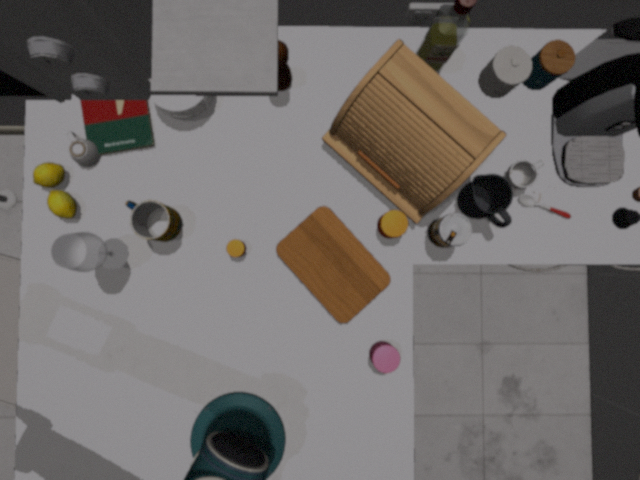

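View pics/scene0.png

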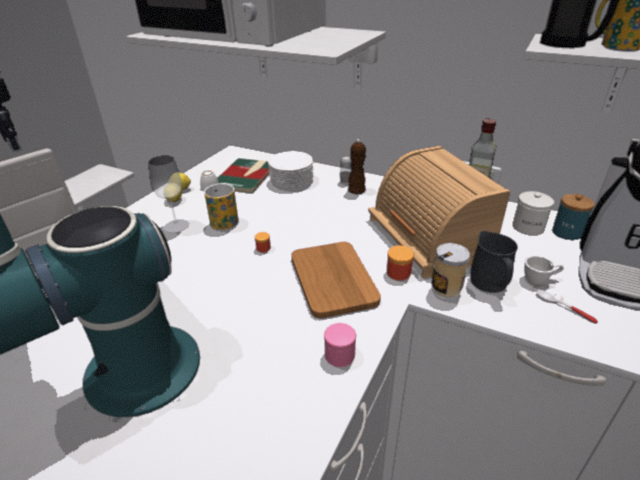

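Red candidates in the top view: (225,390) is the large red pot with an orange lid beside the slot. (247,238) is the same colour but smaller, and (354,382) is pink. The first fits. I'll confirm it in a crop and take precise outlines at the same time.

```bash
python3 - <<'E'
from h import *
np.set_printoptions(precision=1,suppress=True)
im=ctrl.grab_frame("top")
r=ctrl.outline_of("top","board")[0];m=r["mask"].astype(np.uint8)
cs=max(cv2.findContours(m,0,2)[0],key=cv2.contourArea)
P=np.array([ray("top",(p[0][1],p[0][0]),21)[:2] for p in cs],np.float32)
print("board",cv2.minAreaRect(P),r["confidence"])
r=ctrl.outline_of("top","bread_box")[0];m=r["mask"].astype(np.uint8)
cb=max(cv2.findContours(m,0,2)[0],key=cv2.contourArea)
Pb=np.array([ray("top",(p[0][1],p[0][0]),40)[:2] for p in cb],np.float32)
# front edge: side facing (-.75,.66)
u=np.array([.75,-.66]);v=np.array([.66,.75]);
for it in range(3):
    a=Pb@u;b=Pb@v;lo=np.percentile(b,12);hi=np.percentile(b,88)
    bins=np.linspace(lo,hi,25);pts=[]
    for i in range(24):
        k=(b>=bins[i])&(b<bins[i+1])
        if k.any(): pts.append(Pb[k][np.argmin(a[k])])
    l=cv2.fitLine(np.array(pts,np.float32),cv2.DIST_HUBER,0,.01,.01).ravel();v=l[:2]*np.sign(l[0]);u=np.array([v[1],-v[0]])
    a=Pb@u;b=Pb@v
f=l[2:]@u
k=a<f+30
print("box yaw",np.arctan2(u[1],u[0]),"front",f,"b range",b[k].min(),b[k].max(),"mid",u*f+v*(b[k].min()+b[k].max())/2,b.max()-b.min())
for n,h in(("red_pot",62),("honey_jar",112)):
    for r in ctrl.outline_of("top",n)[:2]:
        c=max(cv2.findContours(r["mask"].astype(np.uint8),0,2)[0],key=cv2.contourArea)
        e=cv2.minEnclosingCircle(c);print(n,r["pixel"],e,ray("top",e[0][::-1],h),r["confidence"])
x0,y0=260,110
z=cv2.resize(im[y0:y0+230,x0:x0+260],None,fx=3,fy=2.6,interpolation=cv2.INTER_CUBIC)
z=cv2.resize(im[y0:y0+220,x0:x0+260],(780,660*780//780),interpolation=cv2.INTER_CUBIC)[:600]
cv2.polylines(z,[((cs-[x0,y0])*3).astype(np.int32)],True,(255,0,0),1)
cv2.polylines(z,[((cb-[x0,y0])*3).astype(np.int32)],True,(0,255,0),1)
cv2.imwrite("pics/crop1.png",z)
E
```

```text
board ((396.5194091796875, -216.25039672851562), (240.88160705566406, 161.2555389404297), 41.91389083862305) 0.61
box yaw -0.731853 front 630.3219 b range 26.911652 317.23602 mid [ 583.9 -293.2] 333.81415
red_pot [222.2, 393.0] ((392.5, 223.5), 16.140111923217773) [ 485.2 -343.9   62. ] 0.93
red_pot [353.9, 382.0] ((384.6914978027344, 355.6914978027344), 17.069997787475586) [ 198.7 -325.1   62. ] 0.79
honey_jar [229.6, 452.2] ((449.5, 231.0), 22.07383918762207) [ 465.5 -453.1  112. ] 0.84
honey_jar [134.3, 410.0] ((413.40325927734375, 130.2963409423828), 91.77424621582031) [ 677.4 -379.3  112. ] 0.25
```

View pics/crop1.png

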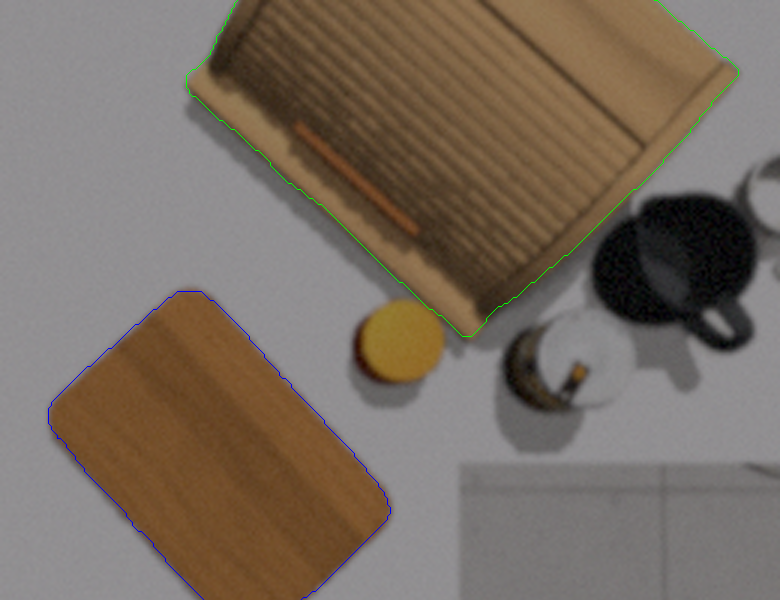

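The crop shows the large red pot with its orange lid at crop (400,340), in front of the slot's right corner. The honey jar is at crop (570,360), and the worktop edge is just below it. The board and box outlines fit the given sizes. Next I'll plan in box axes.

```bash
cat >> h.py <<'E'
M=np.array([584.,-293.2]);yaw=-.732
U=np.array([np.cos(yaw),np.sin(yaw)]);V=np.array([-U[1],U[0]])
tob=lambda p:np.array([(np.array(p)[:2]-M)@U,(np.array(p)[:2]-M)@V])
tow=lambda a,b:M+a*U+b*V
def row(a,b,z,ang,s=None):
    "units for TCP at box-frame (a,b), z, tool x axis at world angle ang (tool down)"
    from scipy.spatial.transform import Rotation as Ro
    s=s or ctrl.state();R=np.array(s["eef_rot"]);p=np.array(s["tool_pos"])
    d=R.T@(np.append(tow(a,b),z)-p)/400
    x=np.array([np.cos(ang),np.sin(ang),0]);zz=np.array([0,0,-1.]);T=np.c_[x,np.cross(zz,x),zz]
    rv=Ro.from_matrix(R.T@T).as_rotvec()/(np.pi/4)
    return np.round(np.r_[d,rv],3)
E
python3 - <<'E'
from h import *
np.set_printoptions(precision=3,suppress=True)
print("edge",ray("top",(263,414),0),ray("top",(263,550),0),ray("top",(400,414),0))
for n,p in dict(pot=ray("top",(110+341/3,260+403/3),62),pot_l=(486,-350),pot_s=(490,-350.),hon=ray("top",(110+360/3,260+585/3),112),hon_l=(474,-472),hon_s=(477.5,-460),board=(396.5,-216.3),jug=(536,-556)).items(): print(n,np.array(p)[:2],tob(p))
s=ctrl.state();print(s["eef_rot"],s["tool_pos"],s["width"])
for n,r in(("pot start",(-35,-40)),("board side",(-196,-200)),("rear",(-300,0)),("end",(-36,0))): print(n,tow(*r),np.hypot(*tow(*r)))
E
```

```text
edge [ 399.059 -405.679    0.   ] [ 399.676 -724.566    0.   ] [  86.038 -402.971    0.   ]
pot [ 484.836 -347.926] [ -37.185 -106.984]
pot_l [ 486 -350] [ -34.933 -107.749]
pot_s [ 490. -350.] [ -31.958 -105.076]
hon [ 467.585 -464.674] [  28.012 -205.356]
hon_l [ 474 -472] [  37.68  -206.518]
hon_s [ 477.5 -460. ] [  32.263 -195.253]
board [ 396.5 -216.3] [-190.867  -68.116]
jug [ 536 -556] [ 139.94  -227.562]
[[-0.925  0.381  0.   ]
 [ 0.381  0.925 -0.   ]
 [-0.    -0.    -1.   ]] [257.118 624.081 231.284] 85.35724664052997
pot start [ 531.231 -299.561] 609.8716891612968
board side [ 304.536 -310.97 ] 435.2517699029376
rear [360.848 -92.692] 372.5632027181487
end [ 557.222 -269.139] 618.8149739642315
```

```bash
python3 -m inch '[[[-0.69,-0.73,0,0,0,1,0.25],[-0.69,-0.73,0,0,0,1,0.25],[-0.69,-0.73,0,0,0,1,0.25],[-0.69,-0.73,0,0,0,1,0.25],[-0.69,-0.73,0,0,0,1,0.25],[-0.69,-0.73,0,0,0,1,0.25],[-0.69,-0.73,0,0,0,1,0.25],[-0.69,-0.73,0,0,0,1,0.25],[-0.69,-0.73,0,0,0,1,0.25],[-0.69,-0.73,0,0,0,1,0.25],[-0.69,-0.73,0,0,0,1,0.25],[-0.69,-0.73,0,0,0,1,0.25]]]'
python3 - <<'E'
from h import *
np.set_printoptions(precision=3,suppress=True)
s=ctrl.state();c=ctrl.get_calibration("wrist");print(s["eef_rot"],s["tool_pos"],np.array(s["eef_rot"]).T@(c["xyz"]-s["tool_pos"]))
print(row(-36,-44,200,np.radians(48.07)))
E
```

```text
time_s: 2.15
tool_pos: [401.6, 247.9, 231.6]
eef_rot: [[-0.381, 0.924, 0.001], [0.924, 0.381, 0.001], [0.0, 0.001, -1.0]]
contact_force: [0.3, -0.0, -0.1]
width: 21.6
grip_force: 0.0
[[-0.381  0.924  0.001]
 [ 0.924  0.381  0.001]
 [ 0.     0.001 -1.   ]] [401.606 247.947 231.624] [  76.798    0.278 -142.841]
[-1.391 -0.232  0.078  0.001 -0.001  1.43 ]
```

```bash
python3 -m inch '[[[-0.9,-0.15,0.05,0,0,0.95,0.25],[-0.9,-0.15,0.05,0,0,0.95,0.25],[-0.9,-0.15,0.05,0,0,0.95,0.25],[-0.9,-0.15,0.05,0,0,0.95,0.25],[-0.9,-0.15,0.05,0,0,0.95,0.25],[-0.9,-0.15,0.05,0,0,0.95,0.25],[-0.9,-0.15,0.05,0,0,0.95,0.25],[-0.9,-0.15,0.05,0,0,0.95,0.25],[-0.9,-0.15,0.05,0,0,0.95,0.25],[-0.9,-0.15,0.05,0,0,0.95,0.25],[-0.9,-0.15,0.05,0,0,0.95,0.25],[-0.9,-0.15,0.05,0,0,0.95,0.25]]]'
python3 - <<'E'
from h import *
np.set_printoptions(precision=3,suppress=True)
print(row(-36,-44,150,np.radians(48.07)))
E
```

```text
time_s: 3.15
tool_pos: [484.3, -105.1, 211.1]
eef_rot: [[0.344, 0.939, -0.001], [0.939, -0.344, 0.001], [0.001, -0.001, -1.0]]
contact_force: [-0.6, 0.1, -0.1]
width: 21.1
grip_force: 0.0
[-0.425  0.271  0.152 -0.001 -0.001  0.485]
```

```bash
python3 -m inch '[[[-0.425,0.271,0.152,0,0,0.485,0.25],[-0.425,0.271,0.152,0,0,0.485,0.25],[-0.425,0.271,0.152,0,0,0.485,0.25],[-0.425,0.271,0.152,0,0,0.485,0.25],[-0.425,0.271,0.152,0,0,0.485,0.25],[-0.425,0.271,0.152,0,0,0.485,0.25],[-0.425,0.271,0.152,0,0,0.485,0.25],[-0.425,0.271,0.152,0,0,0.485,0.25]]]'
python3 - <<'E'
from h import *
np.set_printoptions(precision=3,suppress=True)
print(row(-36,-50,20,np.radians(48.07)))
im=ctrl.grab_frame("wrist");cv2.imwrite("pics/w1.png",im)
E
```

```text
time_s: 3.82
tool_pos: [527.7, -301.3, 150.2]
eef_rot: [[0.668, 0.744, -0.001], [0.744, -0.668, 0.001], [0.001, -0.001, -1.0]]
contact_force: [-1.2, 0.3, 0.4]
width: 21.1
grip_force: 0.0
[-0.016  0.002  0.326 -0.002 -0.001  0.001]
```

View pics/w1.png

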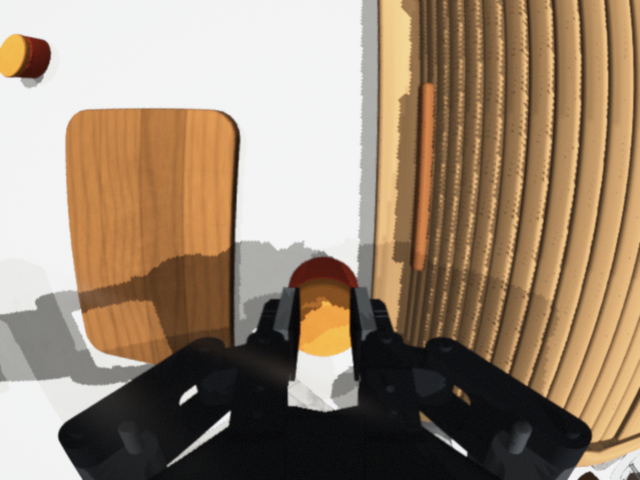

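The wrist view shows the red pot at (325,300), centred on the fingers. The deck edge at column 375 is clear, so I'll lower and push.

```bash
python3 -m inch '[[[-0.016,0.002,0.1,0,0,0,0.25],[-0.016,0.002,0.2,0,0,0,0.25],[-0.016,0.002,0.326,0,0,0,0.25],[-0.016,0.002,0.326,0,0,0,0.25],[-0.016,0.002,0.326,0,0,0,0.25]]]'
python3 -m inch '[[[-0.02,0.001,0,0,0,0,0.25],[-0.035,0.003,0,0,0,0,0.25],[-0.05,0.004,0,0,0,0,0.25],[-0.065,0.005,0,0,0,0,0.25],[-0.08,0.006,0,0,0,0,0.25],[-0.095,0.007,0,0,0,0,0.25],[-0.11,0.008,0,0,0,0,0.25],[-0.125,0.009,0,0,0,0,0.25],[-0.14,0.01,0,0,0,0,0.25],[-0.15,0.01,0,0,0,0,0.25],[-0.16,0.01,0,0,0,0,0.25],[-0.16,0.01,0,0,0,0,0.25]]]'
python3 - <<'E'
from h import *
np.set_printoptions(precision=3,suppress=True)
print(tob(ctrl.state()["tool_pos"]))
im=ctrl.grab_frame("wrist");cv2.imwrite("pics/w2.png",im)
im=ctrl.grab_frame("scene");cv2.imwrite("pics/s2.png",im[180:340,320:540])
for n,h in(("red_pot",62),("honey_jar",112)):
    for r in ctrl.landmark_of("scene",n)[:2]:print(n,r["pixel"],tob(ray("scene",r["pixel"],0)))
z=cv2.resize(im[180:330,340:540],(800,600),interpolation=cv2.INTER_CUBIC);cv2.imwrite("pics/s2.png",z)
E
```

```text
time_s: 4.28
tool_pos: [520.8, -304.8, 17.1]
eef_rot: [[0.667, 0.745, -0.007], [0.745, -0.667, 0.005], [-0.001, -0.008, -1.0]]
contact_force: [-0.2, 0.5, -0.7]
width: 21.3
grip_force: 0.0
time_s: 5.28
tool_pos: [481.2, -358.4, 19.7]
eef_rot: [[0.669, 0.743, -0.004], [0.743, -0.669, 0.002], [-0.001, -0.004, -1.0]]
contact_force: [-5.1, 3.2, 2.4]
width: 21.5
grip_force: 0.4
[ -32.887 -117.163]
red_pot [356.3, 336.7] [-274.442 -283.952]
red_pot [248.0, 266.1] [-303.734  121.551]
honey_jar [287.7, 446.0] [  38.688 -191.303]
```

View pics/s2.png

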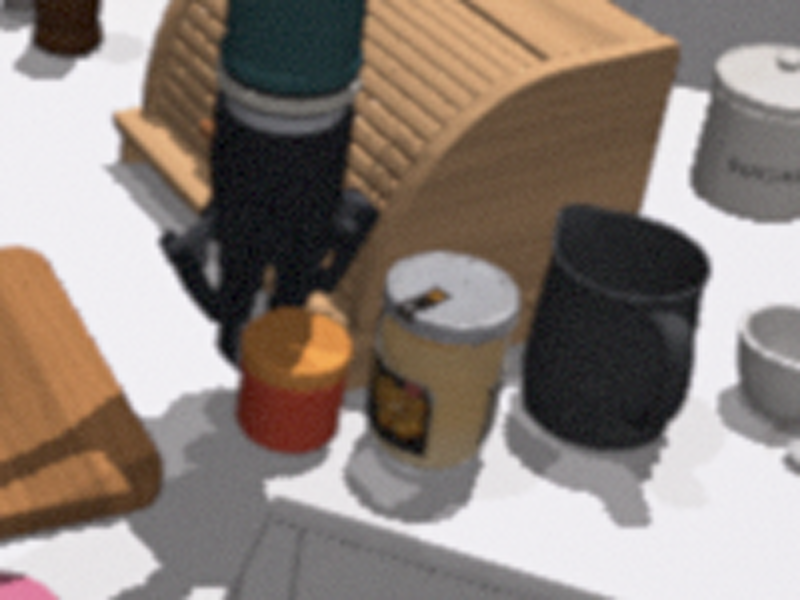

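The pot stands upright at crop (298,380), and the honey jar is undisturbed to its right. I'll measure both lids.

```bash
python3 - <<'E'
from h import *
p=tob(ray("scene",(180+342/4,340+298/4),62));q=tob(ray("scene",(180+293/4,340+452/4),112));print(p,q,np.hypot(*(p-q))-66.5)
p=tob(ray("scene",(180+440/4,340+290/4),0));print(p)
E
```

```text
[ -32.09282187 -158.14967742] [  27.33504148 -206.34293828] 10.013144853138755
[ -36.642668   -169.09441476]
```

```bash
python3 -m inch '[[[-0.01,0,0,0,0,0,0.25],[-0.02,0,0,0,0,0,0.25],[-0.02,0,0,0,0,0,0.25],[-0.02,0,0,0,0,0,0.25],[0.04,0,0,0,0,0,0.25],[0.04,0,0,0,0,0,0.25],[0.04,0,-0.1,0,0,0,0.25],[0.04,0,-0.4,0,0,0,0.25],[0.04,0,-0.4,0,0,0,0.25],[0.04,0,-0.4,0,0,0,1],[0.04,0,-0.4,0,0,0,1],[0.04,0,-0.4,0,0,0,1]]]'
python3 - <<'E'
from h import *
np.set_printoptions(precision=3,suppress=True)
B=np.array([396.5,-216.3]);a=np.radians(41.9);v=np.array([np.cos(a),np.sin(a)])
for d in(165,131):
  w=B-d*v;t=tob(w);print(d,w,np.hypot(*w),t,row(*t,140,a))
E
```

```text
time_s: 6.48
tool_pos: [496.3, -349.6, 184.8]
eef_rot: [[0.669, 0.743, 0.007], [0.743, -0.669, -0.006], [0.0, 0.009, -1.0]]
contact_force: [-0.5, 0.3, -0.5]
width: 56.9
grip_force: 0.0
165 [ 273.689 -326.492] 426.03135531361124 [-208.571 -232.163] [-0.33  -0.453  0.108  0.011 -0.001  0.135]
131 [ 298.995 -303.786] 426.24417328679874 [-204.922 -198.36 ] [-0.245 -0.444  0.108  0.011 -0.001  0.135]
```

```bash
python3 -m inch '[[[-0.1,-0.2,0,0,0,0.06,1],[-0.293,-0.448,0.108,0,0,0.135,1],[-0.293,-0.448,0.108,0,0,0.135,1],[-0.293,-0.448,0.108,0,0,0.135,1],[-0.293,-0.448,0.108,0,0,0.135,1],[-0.293,-0.448,0.108,0,0,0.135,1],[-0.293,-0.448,0.108,0,0,0.135,1],[-0.293,-0.448,0.108,0,0,0.135,1],[-0.293,-0.448,0.108,0,0,0.135,1]]]'
python3 - <<'E'
from h import *
np.set_printoptions(precision=3,suppress=True)
B=np.array([396.5,-216.3]);a=np.radians(41.9);v=np.array([np.cos(a),np.sin(a)])
t=tob(B-150*v);print(t,row(*t,-4,a))
im=ctrl.grab_frame("wrist");cv2.imwrite("pics/w3.png",im)
E
```

```text
time_s: 7.23
tool_pos: [284.0, -315.2, 137.3]
eef_rot: [[0.744, 0.668, 0.001], [0.668, -0.744, -0.001], [0.0, 0.002, -1.0]]
contact_force: [0.1, -0.0, 0.6]
width: 85.6
grip_force: 0.0
[-206.961 -217.25 ] [-0.001  0.003  0.353  0.002 -0.     0.001]
```

View pics/w3.png

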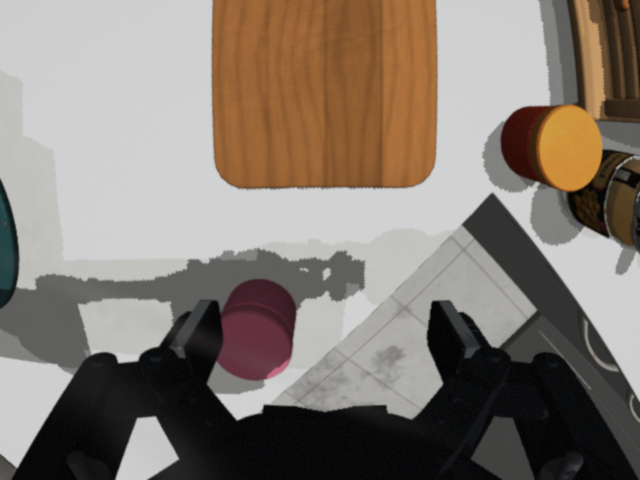

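The wrist view shows the board squared to the tool, with its near edge at row 187 and columns 215–435. The pink pot at (258,330) projects about 35 mm behind the fingers, so descent is clear. Red pot (555,148) and honey jar are standing.

```bash
python3 -m inch '[[[0,0.003,0.1,0,0,0,1],[0,0.003,0.2,0,0,0,1],[0,0.003,0.28,0,0,0,1],[0,0.003,0.33,0,0,0,1],[0,0.003,0.353,0,0,0,1],[0,0.003,0.353,0,0,0,1],[0,0.003,0.353,0,0,0,1]]]'
python3 - <<'E'
from h import *
np.set_printoptions(precision=3,suppress=True)
a=np.radians(41.9)
B=np.array([396.5,-216.3]);v=np.array([np.cos(a),np.sin(a)])
print(row(*tob(B-131*v),-4,a)); print(row(-178,-131,-4,np.radians(48.07)),tow(-178,-131))
E
```

```text
time_s: 7.87
tool_pos: [284.8, -315.9, -3.9]
eef_rot: [[0.743, 0.669, 0.0], [0.669, -0.743, -0.0], [0.0, 0.0, -1.0]]
contact_force: [0.1, -0.1, -0.0]
width: 85.4
grip_force: 0.0
[ 0.047  0.001  0.     0.    -0.     0.002]
[ 0.221  0.05   0.     0.     0.    -0.135] [ 364.042 -271.675]
```

```bash
python3 -m inch '[[[0.02,0,0,0,0,0,1],[0.035,0,0,0,0,0,1],[0.047,0.001,0,0,0,0,1],[0.06,0.005,0,0,0,-0.01,1],[0.075,0.009,0,0,0,-0.022,1],[0.09,0.013,0,0,0,-0.034,1],[0.105,0.017,0,0,0,-0.046,1],[0.12,0.021,0,0,0,-0.057,1],[0.135,0.025,0,0,0,-0.069,1],[0.15,0.03,0,0,0,-0.081,1],[0.165,0.034,0,0,0,-0.093,1],[0.18,0.038,0,0,0,-0.105,1],[0.195,0.043,0,0,0,-0.116,1],[0.21,0.047,0,0,0,-0.128,1],[0.221,0.05,0,0,0,-0.137,1],[0.221,0.05,0,0,0,-0.137,1],[0.221,0.05,0,0,0,-0.137,1]]]'
python3 -m inch '[[[-0.02,0,0,0,0,0,1],[-0.03,0,0,0,0,0,1],[-0.03,0,-0.1,0,0,0,1],[-0.03,0,-0.3,0,0,0,1],[-0.03,0,-0.35,0,0,0,1],[-0.03,0,-0.35,0,0,0,1],[-0.03,0,-0.35,0,0,0,1],[-0.03,0,-0.35,0,0,0,1]]]'
cat >> h.py <<'E'
def board():
    im=ctrl.grab_frame("top")
    r=ctrl.outline_of("top","board")[0];m=r["mask"].astype(np.uint8)
    cs=max(cv2.findContours(m,0,2)[0],key=cv2.contourArea)
    P=np.array([ray("top",(p[0][1],p[0][0]),21)[:2] for p in cs],np.float32)
    q=cv2.minAreaRect(P);print("board",tob(q[0]),q[1],q[2],r["confidence"]);return im,q
E
python3 - <<'E'
from h import *
np.set_printoptions(precision=3,suppress=True)
im,q=board();cv2.imwrite("pics/t4.png",cv2.resize(im[100:340,220:540],(800,600)))
E
```

```text
time_s: 9.28
tool_pos: [363.7, -271.0, -3.8]
eef_rot: [[0.667, 0.745, 0.001], [0.745, -0.667, -0.001], [0.0, 0.002, -1.0]]
contact_force: [-0.8, 0.1, 0.1]
width: 85.6
grip_force: 0.0
time_s: 9.95
tool_pos: [355.2, -280.8, 136.9]
eef_rot: [[0.668, 0.744, 0.002], [0.744, -0.668, -0.002], [0.0, 0.003, -1.0]]
contact_force: [-0.4, 0.4, -0.4]
width: 85.4
grip_force: 0.0
board [-177.195   -0.804] (241.6973876953125, 161.17796325683594) 48.46296691894531 0.78
```

View pics/t4.png

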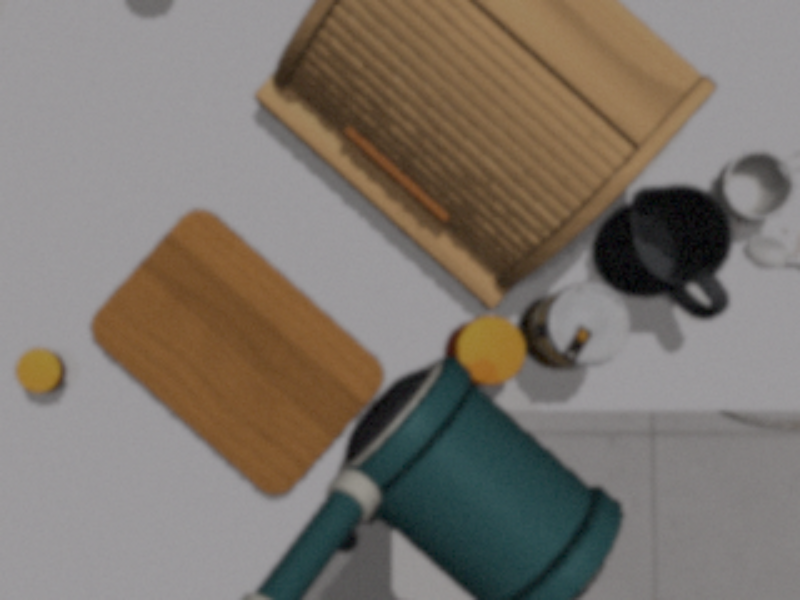

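The top view shows the board squared before the slot at (-177,-1). The red pot (488,350) stands beside the honey jar, off the board's path. Next I go round behind the board.

```bash
python3 -m inch '[[[0.1,-0.02,0,0,0,-1,1],[0.2,-0.1,0,0,0,-1,1],[0.2,-0.1,0,0,0,-1,1],[0.2,-0.1,0,0,0,-1,1],[0.2,-0.1,0,0,0,-1,1],[0.2,-0.1,0,0,0,-1,1],[0.2,-0.1,0,0,0,-1,1],[0.2,-0.1,0,0,0,-1,1]]]'
python3 - <<'E'
from h import *
np.set_printoptions(precision=3,suppress=True)
s=ctrl.state();print(s["q"],tow(-280,0));print(row(-280,0,120,np.radians(138.1)))
E
```

```text
time_s: 10.72
tool_pos: [376.8, -192.6, 133.2]
eef_rot: [[-0.055, 0.998, -0.004], [0.998, 0.055, 0.003], [0.003, -0.004, -1.0]]
contact_force: [-0.6, -0.1, 0.3]
width: 85.5
grip_force: 0.0
[-0.532 -0.135  2.217  0.     1.065 -0.587] [ 375.725 -106.06 ]
[ 0.216  0.01   0.034 -0.003 -0.005 -0.998]
```

```bash
python3 -m inch '[[[0.1,0.01,0.034,0,0,-1,1],[0.216,0.01,0.034,0,0,-1,1],[0.216,0.01,0.034,0,0,-1,1],[0.216,0.01,0.034,0,0,-1,1],[0.216,0.01,0.034,0,0,-1,1],[0.216,0.01,0.034,0,0,-1,1],[0.216,0.01,0.034,0,0,-1,1],[0.216,0.01,0.034,0,0,-1,1],[0.216,0.01,0.034,0,0,-1,1]]]'
python3 - <<'E'
from h import *
np.set_printoptions(precision=3,suppress=True)
s=ctrl.state();print(s["q"],tob(s["tool_pos"]));print(row(-280,0,-4,np.radians(138.1)))
E
```

```text
time_s: 11.47
tool_pos: [376.7, -106.9, 120.8]
eef_rot: [[-0.743, 0.669, -0.002], [0.669, 0.743, 0.001], [0.002, -0.001, -1.0]]
contact_force: [-0.0, -0.7, 0.2]
width: 85.2
grip_force: 0.0
[-0.34  -0.191  2.288  0.     1.046 -1.178] [-278.734    0.061]
[ 0.002  0.     0.312 -0.001 -0.003 -0.003]
```

```bash
python3 -m inch '[[[0.002,0,0.1,0,0,0,1],[0.002,0,0.2,0,0,0,1],[0.002,0,0.27,0,0,0,1],[0.002,0,0.3,0,0,0,1],[0.002,0,0.312,0,0,0,1],[0.002,0,0.312,0,0,0,1],[0.002,0,0.312,0,0,0,1]]]'
python3 - <<'E'
from h import *
np.set_printoptions(precision=3,suppress=True)
s=ctrl.state();print(s["q"],tob(s["tool_pos"]));print(row(-110,0,-4,np.radians(138.1)))
E
```

```text
time_s: 12.05
tool_pos: [377.5, -106.8, -2.4]
eef_rot: [[-0.744, 0.668, 0.0], [0.668, 0.744, -0.0], [-0.0, 0.0, -1.0]]
contact_force: [1.0, 0.5, -1.1]
width: 85.2
grip_force: 0.0
[-0.339  0.02   2.38   0.     0.742 -1.178] [-278.168    0.615]
[-0.42  -0.002  0.004  0.     0.    -0.001]
```

```bash
python3 -m inch '[[[-0.02,0,0,0,0,0,1],[-0.03,0,0,0,0,0,1],[-0.04,0,0,0,0,0,1],[-0.06,0,0,0,0,0,1],[-0.08,0,0,0,0,0,1],[-0.1,0,0,0,0,0,1],[-0.12,0,0,0,0,0,1],[-0.14,0,0,0,0,0,1],[-0.16,0,0,0,0,0,1],[-0.18,0,0,0,0,0,1],[-0.2,0,0,0,0,0,1],[-0.215,0,0,0,0,0,1],[-0.23,0,0,0,0,0,1],[-0.23,0,0,0,0,0,1],[-0.23,0,0,0,0,0,1]]]'
python3 - <<'E'
from h import *
np.set_printoptions(precision=3,suppress=True)
s=ctrl.state();print(tob(s["tool_pos"]),s["contact_force"])
im=ctrl.grab_frame("wrist");cv2.imwrite("pics/w5.png",im)
E
```

```text
time_s: 13.3
tool_pos: [447.2, -169.1, -2.2]
eef_rot: [[-0.744, 0.668, 0.003], [0.668, 0.744, -0.002], [-0.003, 0.001, -1.0]]
contact_force: [0.1, 0.0, -0.8]
width: 85.4
grip_force: 0.0
[-184.711    0.864] [ 0.119  0.03  -0.769]
```

View pics/w5.png

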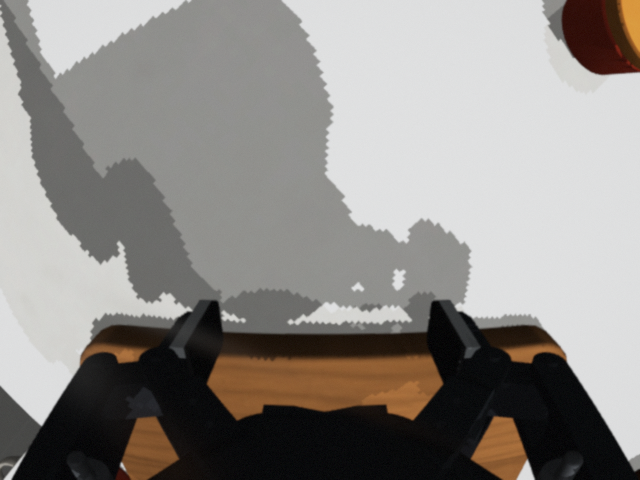

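The wrist view shows the board's rear edge square on both fingers, columns 82–565, centred. I'll push on into the slot.

```bash
python3 -m inch '[[[-0.015,0,0,0,0,0,1],[-0.03,0,0,0,0,0,1],[-0.045,0,0,0,0,0,1],[-0.06,0,0,0,0,0,1],[-0.075,0,0,0,0,0,1],[-0.09,0,0,0,0,0,1],[-0.105,0,0,0,0,0,1],[-0.12,0,0,0,0,0,1],[-0.135,0,0,0,0,0,1],[-0.15,0,0,0,0,0,1],[-0.165,0,0,0,0,0,1]]]'
python3 - <<'E'
from h import *
np.set_printoptions(precision=3,suppress=True)
s=ctrl.state();print(tob(s["tool_pos"]),s["contact_force"])
im,q=board()
E
```

```text
time_s: 14.27
tool_pos: [493.5, -211.3, -3.0]
eef_rot: [[-0.745, 0.667, -0.003], [0.667, 0.745, 0.002], [0.004, -0.001, -1.0]]
contact_force: [-3.9, 3.8, 5.3]
width: 85.2
grip_force: 3.1
[-122.06     0.467] [-3.932  3.803  5.279]Traceback (most recent call last):
  File "<stdin>", line 4, in <module>
  File "h.py", line 23, in board
    r=ctrl.outline_of("top","board")[0];m=r["mask"].astype(np.uint8)
      ~~~~~~~~~~~~~~~~~~~~~~~~~~~~~~^^^
IndexError: list index out of range
```

```bash
python3 -m inch '[[[-0.015,0,0,0,0,0,1],[-0.03,0,0,0,0,0,1],[-0.045,0,0,0,0,0,1],[-0.06,0,0,0,0,0,1],[-0.075,0,0,0,0,0,1],[-0.09,0,0,0,0,0,1],[-0.105,0,0,0,0,0,1],[-0.12,0,0,0,0,0,1],[-0.135,0,0,0,0,0,1],[-0.15,0,0,0,0,0,1],[-0.165,0,0,0,0,0,1]]]'
python3 - <<'E'
from h import *
np.set_printoptions(precision=3,suppress=True)
s=ctrl.state();print(tob(s["tool_pos"]),s["contact_force"])
E
```

```text
time_s: 15.28
tool_pos: [544.3, -256.6, -2.8]
eef_rot: [[-0.745, 0.668, -0.0], [0.668, 0.745, 0.0], [0.0, -0.0, -1.0]]
contact_force: [-1.6, 1.6, -2.0]
width: 85.2
grip_force: 1.3
[-53.976   0.736] [-1.584  1.584 -1.962]
```

Next, the last ~18 mm in small steps, watching for the stop.

```bash
python3 -m inch '[[[-0.01,0,0,0,0,0,1],[-0.02,0,0,0,0,0,1],[-0.03,0,0,0,0,0,1],[-0.036,0,0,0,0,0,1],[-0.036,0,0,0,0,0,1]]]'; python3 -m inch '[[[-0.005,0,0,0,0,0,1],[-0.01,0,0,0,0,0,1],[-0.01,0,0,0,0,0,1]]]'
python3 - <<'E'
from h import *
s=ctrl.state();print(tob(s["tool_pos"]),s["contact_force"])
E
```

```text
time_s: 15.7
tool_pos: [555.5, -266.4, -2.5]
eef_rot: [[-0.745, 0.668, 0.001], [0.668, 0.745, -0.001], [-0.002, 0.0, -1.0]]
contact_force: [-0.6, 0.3, -1.3]
width: 85.3
grip_force: 0.5
time_s: 15.95
tool_pos: [557.5, -268.2, -2.4]
eef_rot: [[-0.744, 0.668, -0.0], [0.668, 0.744, 0.0], [0.001, 0.0, -1.0]]
contact_force: [-2.6, 3.8, 2.2]
width: 85.4
grip_force: 2.1
[-36.40572972   0.91216492] [-2.63790923  3.82108897  2.1979673 ]
```

```bash
for i in 1; do python3 -m inch '[[[-0.005,0,0,0,0,0,1],[-0.005,0,0,0,0,0,1],[-0.005,0,0,0,0,0,1]]]'|grep -E 'pos|force'; python3 -m inch '[[[-0.005,0,0,0,0,0,1],[-0.005,0,0,0,0,0,1],[-0.005,0,0,0,0,0,1]]]'|grep -E 'pos|force'; done
```

```text
tool_pos: [557.5, -268.2, -2.6]
contact_force: [-6.9, 5.9, 5.6]
grip_force: 4.7
tool_pos: [557.4, -268.2, -2.9]
contact_force: [-9.5, 10.6, 9.0]
grip_force: 7.1
```

The tool has stopped moving and the force is rising, so the board is on the stop. One more firm nudge, then back off and look.

```bash
python3 -m inch '[[[-0.006,0,0,0,0,0,1],[-0.01,0,0,0,0,0,1],[-0.01,0,0,0,0,0,1],[-0.01,0,0,0,0,0,1]]]'|grep -E 'pos|force'; python3 -m inch '[[[0.03,0,0,0,0,0,1],[0.06,0,0,0,0,0,1],[0.09,0,0,0,0,0,1],[0.1,0,-0.1,0,0,0,1],[0.2,0,-0.35,0,0,0,1],[0.4,0,-0.4,0,0,0,1],[0.4,0,-0.4,0,0,0,1],[0.4,0,-0.4,0,0,0,1],[0.4,0,-0.4,0,0,0,1],[0.4,0,-0.4,0,0,0,1],[0.4,0,-0.4,0,0,0,1]]]'
python3 - <<'E'
from h import *
np.set_printoptions(precision=2,suppress=True)
im=ctrl.grab_frame("top")
rs=ctrl.outline_of("top","board")
for r in rs[:2]:
    P=np.array([tob(ray("top",(y,x),21)) for y,x in np.argwhere(r["mask"])]);print(r["confidence"],P.min(0),P.max(0))
    for lo in range(-120,120,40):
        k=(P[:,1]>=lo)&(P[:,1]<lo+40)
        if k.any():print(lo,P[k][:,0].min())
cv2.imwrite("pics/t6.png",cv2.resize(im[100:340,220:540],(800,600),interpolation=cv2.INTER_CUBIC))
E
```

```text
tool_pos: [557.4, -268.3, -3.3]
contact_force: [-17.6, 16.1, 17.8]
grip_force: 12.0
time_s: 17.7
tool_pos: [445.8, -167.7, 158.2]
eef_rot: [[-0.745, 0.667, 0.004], [0.667, 0.745, -0.002], [-0.004, 0.001, -1.0]]
contact_force: [-0.1, -0.2, -0.8]
width: 85.1
grip_force: 0.0
0.56 [ -27.93 -118.71] [  4.42 117.93]
-120 -26.031576514778536
-80 -24.803610175718415
-40 -25.907982788860238
0 -27.93329606560745
40 -26.528350705315944
80 -25.959893463711307
```

View pics/t6.png

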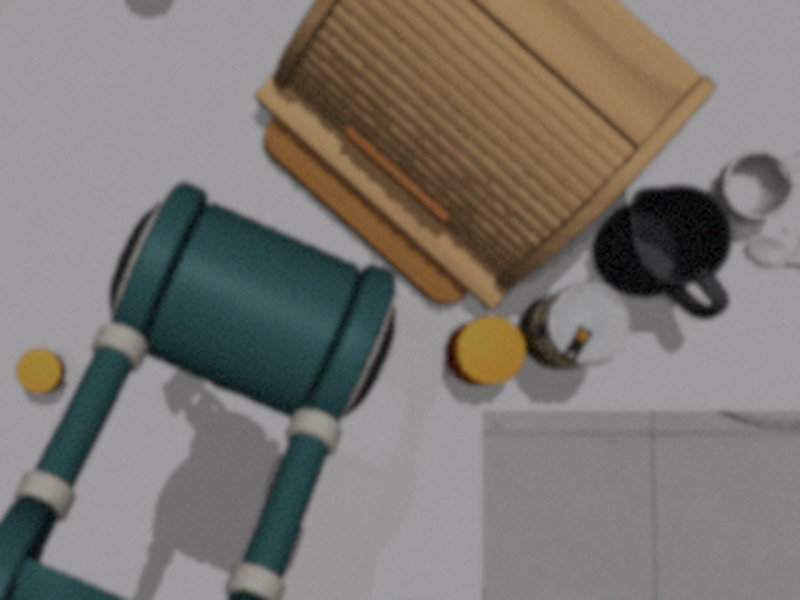

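The top view shows the board home, with 25–26 mm out along its whole width. The red pot (488,350) stands a few mm from the honey jar, nothing else has moved, and the robot is clear.

```bash
python3 -c "
from plant import ctrl
print(ctrl.sign_off())"
```

```text
the job is handed in; nothing more can be done
None
```

The job is handed in at about 18 s: the red pot was pushed to within a few millimetres of the honey jar, then the board was slid into the slot until it met the stop, square with about 25 mm standing out, and in the last picture the honey jar and jug stand where they were (the mug is outside that crop, and no move came near it).

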